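Refit the axle of the reel stand

ROBOT

A 6-joint arm with a two-finger parallel gripper is mounted at the origin on a cart in front of the work surface, level with it; the furniture and walls round the work are solid. World frame = base frame: x ahead of the robot, y to its left, z up, the work surface at z = 0. Lengths are in mm, angles in rad, forces in N, time in s.
With the tool pointing down it reaches from about 275 to 750 mm from the base axis. Payload 10.2 kg.
Tool frame: the origin (TCP) lies at the very end of the fingers, on their centre line; the grasp point (between the pads) lies 19 mm behind it; z points along the fingers, y is the line along which they close (so a half turn about z gives the same grasp; the last joint's range is limited). The gripper opens to 85 mm and grips with 20 to 120 N. Pads are 22 mm wide; open, the fingers measure 114 mm over their backs; the gripper's body (76 mm by 85 mm) begins 54 mm behind the grasp point. The pads swing forward as they close: fully open they stand 13 mm farther back than shut.
Start: joints at [1.048, 0.313, 1.498, -0, 1.331, -0.223], TCP at [155.06, 501.585, 203.494] pointing down, gripper open.
Joint ranges: [-2.94, 2.94], [-0.97, 2.17], [0.19, 2.56], [-1.23, 4.37], [0.02, 3.11], [-2.88, 2.88]. Speed limits (rad/s): [2.39, 2.39, 3.01, 3.14, 3.14, 3.14].

INTERFACE

Orientations are given as a unit quaternion [w, x, y, z].
In Python, from rig import ctrl gives the robot as it stands.
- The arm moves only by the tool step_arm, never from a script. Its argument "increments" is a list of rows, each a list of 3 entries, a list of its own where there are three numbers: the shift along the tool's x, y, z in cm, then the turn, a rotation vector about the tool's x, y, z in degrees, then the opening in per cent of the stroke, from 0 (shut) to 100 (fully open). A call has 1 to 8 rows; each row is the pose to reach, as a shift and turn from the pose commanded when the call began, along the tool's axes at that moment; what a row does not reach only later rows make up. A row lasts 1/8 s, in which the tool goes at most 62.5 mm and 10.7 degrees, less where a joint would pass 70% of its speed; a pose out of reach is approached as far as the arm can. A call with a gripper value outside its range is refused whole. The fingers move at their own pace and stop on an object; "squeeze" is the grip in N (left out, the last holds). Time passes only in rows, so rows that repeat a pose let the fingers close. It gives the time, the measured TCP pose, the force, the opening and the grip force at its end, in the units of the state.
- ctrl.sense(): the state, without advancing time (a new reading comes with each control period).
- ctrl.capture(name): name is "scene" or "top" or "wrist"; returns a dict with "img" (384x512x3 uint8, red, green, blue), "fx", "fy", "cx", "cy" (pixels), "extrinsics" (4x4, takes a point from camera to world coordinates). Camera axes: x right, y down, z forward; pixel columns grow to the right and rows downward; lengths in mm; the calibration is good to about 2 mm. A picture is of the moment at which its call begins. There is no depth.
- ctrl.finish_job(): hands the job in; it is judged then, once.
The state is a dict: "time_s": time; "joints": joint angles; "dq": joint speeds; "tau": joint torques, N m; "eef_pos": TCP position; "ee_rot": TCP orientation; "force": force on the tool from outside, world axes, zero at the start; "wrist_torque": the same for the moment, N m; "grip_width": opening from 0.0 (shut) to 1.0 (fully open); "grip_force": force on a finger pad.
Only numpy, scipy, OpenCV 4.12 (cv2) and the standard library are available. Lean on these libraries where they do the work, as an engineer would, in place of code of your own. Each camera call takes 0.05 s, during which the arm holds its last target. There are 200 camera calls.

TASK

Take the metal axle by its black grip from its wooden rest and slide it, nose first, through the front ring and the orange reel of the stand until the narrow blue ring at the far end stops it. Seat it there with a firm but gentle push of about 10 newtons on the blue ring (never 20), beyond the drag of the reel, hold that push for about half a second, then let go so that the axle stays resting against the blue ring. Do not drop the axle, ram the rings or disturb the jars.

Things in the scene. Friction and masses are not known exactly. Their poses are not given: they have to be found in the camera images.
- stand: Reel stand, fixed to the table, wooden base 170 x 85 x 12 mm. Origin on the table right below the front ring; +x is level and the way the axle goes in, z up. All rings lie on one level line 70 mm above the table (stand y = 0). In order along x: white front ring, orange reel, blue stop ring.
- end_bracket: White foot of the far bracket; origin 95 mm along the stand's x, 12 mm above the table, axes as the stand's. Carries the blue stop ring (bore 14, outside 36, 8 mm thick, on the rings' line). The ring's near face is clamped anywhere within 8 mm before or behind this origin: this pose does not tell, feel for it. It is sprung: gives 1 mm per 5 N along +x, at most 5 mm.
- ring_front (a point): Centre of the near face of the white front ring, where the axle enters: stand x = -5 mm, 70 mm above the table. Bore 28 mm, outside 44 mm, 10 mm thick.
- reel_mouth (a point): Centre of the near face of the orange reel (stand x = 34 to 66 mm, does not turn): bore 25 mm, flanges 64 mm across. Inside, at x = 50 mm, two sprung rubber shoes, left and right, stand 19 mm apart and grip the 22 mm axle: from there on it drags with some 4 to 12 N, near constant in one run, and stays where it is left.
- rest: Wooden rest, fixed; base 165 x 50 x 8 mm. Origin on the table below the middle of the axle's grip, +x along the axle from grip to nose. The axle lies level, its line 55 mm above the table, in two open-topped notches (8 mm long, 40 mm behind and 90 mm ahead of the grip's middle; cheeks 16 mm out, up to 4 mm above the line). Lift it straight up.
- axle: The axle, about 0.12 kg, 201 mm long, axis along its own x towards the nose; its origin is the middle of the grip, on the axis.
- axle_grip (a point): Middle of the black grip, on the axle's axis: a 20 x 20 mm square bar, flat sides upright, from 45 mm behind to 15 mm ahead of here. Then a round rod 22 mm across to 137 mm ahead, a cone down to 10 mm at 143 mm, a 10 mm spigot with tapered tip. The cone seats on the blue ring's bore 141 mm ahead of here. Centre of mass 60 mm ahead.
- axle_nose (a point): Tip of the axle's spigot, 156 mm ahead of the middle of the grip.
- toothpicks: Clear jar of cocktail sticks, 45 mm across, 68 mm high, origin under its centre; leave it alone.
- green_lid_jar: Jar with a green lid, 74 mm across, 83 mm high, origin under its centre; leave it alone.
- dark_lid_jar: Jar with a dark lid, 69 mm across, 67 mm high, origin under its centre; leave it alone.

How it is judged (in metres and radians):
On the way, in this order (a step that is already met when the one before it is completed fails the run):
1. the axle is lifted out of its rest (height (world z) of axle_grip above 0.064 m), for 0.2 s.
2. its nose has passed through the front ring into the reel (x of axle_nose in the frame of stand above 0.045 m and y of axle_nose in the frame of stand between -0.01 and 0.01 m and z of axle_nose in the frame of stand between 0.06 and 0.08 m), for 0.1 s.
3. it is pressed home on the blue ring with at least 5 N for 0.25 s (contact force between axle and end_bracket above 5 N), for 0.25 s.
At the end, for the whole second after the job is handed in: The axle lies at rest through both rings and reel, its cone within about 3 mm of its seat on the blue ring (ring's middle plane under 149.5 mm ahead of the grip middle; 145 when seated), nose beyond 90 mm along the stand's x, within 7 mm sideways and 8 mm up or down of the line, within 0.08 rad (angle between the x axis of axle and the x axis of stand, either way round below 0.08 rad and x of axle_nose in the frame of stand above 0.09 m and y of axle_nose in the frame of stand between -0.007 and 0.007 m and z of axle_nose in the frame of stand between 0.062 and 0.078 m and linear speed of axle below 0.01 m/s and x of stop_ring_c0 in the frame of axle below 0.1495 m); the robot touches nothing.
It fails at once if the axle presses on the blue ring or its bracket with more than 20 N (contact force between axle and end_bracket above 20 N).
It fails at once if the axle or the fingers ram the stand (over 35 N) (contact force between axle and stand above 35 N or contact force between the fingers and stand above 15 N).
It fails at once if the axle is dropped (its grip below 35 mm) (height (world z) of axle_grip below 0.035 m).
It fails at once if a jar is shoved 20 mm or tipped (distance of any of toothpicks, green_lid_jar, dark_lid_jar from where it was at the start of the episode above 0.02 m or angle between any of toothpicks, green_lid_jar, dark_lid_jar's own z axis and vertical above 0.3 rad).
It also fails if it takes over 54 s, if anything falls off the work surface, if the arm or the gripper's body presses on something with over 40 N, if the wrist force passes 120 N, or if a joint passes its speed limit or range.

## Working session

There is one attempt and no reset: what is moved stays moved. The work goes in short steps, Python scripts to look and compute and a tool call to move; the robot and the scene stay as the last step left them, time stands still between calls to the robot, and variables do not carry over. Pictures are saved under pics/ and viewed, at most 10 in all, crops included, and the job is handed in when it is done.

Besides the shell and the picture viewer there is one more tool, called after "Emit:" by a JSON object that holds its "method" and its "body", one argument or row to a line. step_arm: Moves the arm, as the interface text tells. Its arguments: {"type":"object","properties":{"increments":{"type":"array"},"squeeze":{"type":"number"}},"required":["increments"]}

```bash
mkdir -p pics; ls; python3 - <<'E'
from rig import ctrl
import cv2,numpy as np
ims=[]
for n in ("scene","top"):
    c=ctrl.capture(n); np.savez(f"pics/{n}0.npz",**c)
    cv2.imwrite(f"pics/{n}0.png",c["img"][:,:,::-1])
    print(n,c["fx"],c["fy"],c["cx"],c["cy"],np.round(c["extrinsics"],3).tolist())
s=ctrl.sense(); print(s)
E
```

```text
pics
scene 347.9884160405761 347.9884160405761 251.14437383086772 190.32795760240055 [[0.899, -0.317, 0.302, 283.738], [-0.438, -0.642, 0.63, -506.167], [-0.006, -0.698, -0.716, 702.019], [0.0, 0.0, 0.0, 1.0]]
top 463.66629812509024 463.66629812509024 262.13584097836593 189.63380476628996 [[-0.025, -0.996, 0.087, 493.297], [-1.0, 0.026, 0.017, 26.114], [-0.019, -0.087, -0.996, 1195.118], [0.0, 0.0, 0.0, 1.0]]
{'time_s': 0.1, 'joints': array([ 1.04762087e+00,  3.13418344e-01,  1.49836100e+00, -2.56538118e-05,
        1.33097204e+00, -2.23403876e-01]), 'dq': array([ 0.00046697, -0.00198291, -0.00011986,  0.00028368, -0.00029195,
        0.00084532]), 'tau': array([ 3.12720797e-03, -4.12897360e+01, -2.60141087e+01, -1.67155818e-04,
        3.03173569e-03, -1.93766300e-05]), 'eef_pos': array([154.92331415, 501.35413742, 202.97992278]), 'ee_rot': array([-1.99682895e-04,  1.49322162e-01,  9.88788428e-01, -5.44008506e-04]), 'force': array([-0.47231602,  0.1901467 ,  0.03336429]), 'wrist_torque': array([0.04187495, 0.03744475, 0.04226869]), 'grip_force': 0.0, 'grip_width': 1.0001710613333674}
```

View pics/scene0.png

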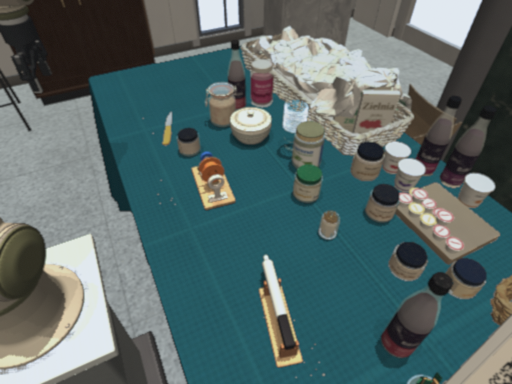

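View pics/top0.png

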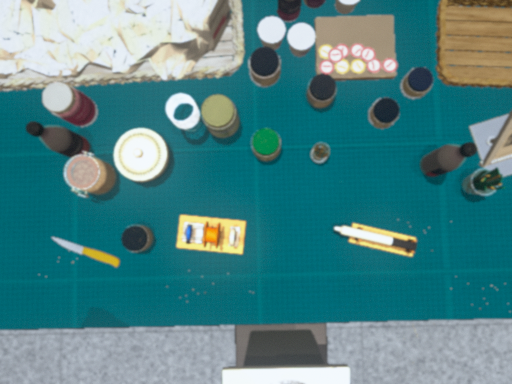

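The scene view shows the axle on its rest at (278,310), nose up at (267,260), and the stand at (212,180) with its front ring facing the rest. In the top view the stand base is at about (211,235), with the blue ring left (188,233) and the front ring right (234,236). The axle runs from its nose (336,229) to its grip (413,245).

```bash
cat > h.py <<'E'
import numpy as np,cv2
from scipy.spatial.transform import Rotation as R
def ray(c,uv):
    uv=np.atleast_2d(uv).astype(float); E=np.array(c["extrinsics"])
    d=np.c_[(uv[:,0]-c["cx"])/c["fx"],(uv[:,1]-c["cy"])/c["fy"],np.ones(len(uv))]@E[:3,:3].T
    return E[:3,3],d
def onz(c,uv,z):
    o,d=ray(c,uv); return o+d*((z-o[2])/d[:,2])[:,None]
def proj(c,P):
    E=np.array(c["extrinsics"]); p=(np.atleast_2d(P)-E[:3,3])@E[:3,:3]
    return np.c_[p[:,0]/p[:,2]*c["fx"]+c["cx"],p[:,1]/p[:,2]*c["fy"]+c["cy"]]
def hsv(c): return cv2.cvtColor(np.ascontiguousarray(c["img"]),cv2.COLOR_RGB2HSV)
def blob(m,roi=None):
    m=m.astype(np.uint8)
    if roi: k=np.zeros_like(m); x0,y0,x1,y1=roi; k[y0:y1,x0:x1]=1; m=m*k
    n,l,s,ce=cv2.connectedComponentsWithStats(m)
    if n<2: return None
    i=1+np.argmax(s[1:,4]); ys,xs=np.nonzero(l==i); return np.c_[xs,ys]
def line(P):
    vx,vy,x,y=cv2.fitLine(P.astype(np.float32),cv2.DIST_HUBER,0,.01,.01).ravel(); return np.array([x,y]),np.array([vx,vy])
E
python3 - <<'E'
from h import *
from rig import ctrl
c=dict(np.load("pics/top0.npz")); H=hsv(c); h,s,v=H[...,0],H[...,1],H[...,2]
big=lambda im,x0,y0,x1,y1,f:cv2.resize(im[y0:y1,x0:x1,::-1],None,fx=f,fy=f,interpolation=cv2.INTER_NEAREST)
a=big(c["img"],170,210,250,260,5); b=big(c["img"],328,215,428,265,4)
w=ctrl.capture("wrist"); np.savez("pics/wrist0.npz",**w)
tcp=ctrl.sense(); Rt=R.from_quat(np.roll(tcp["ee_rot"],-1)).as_matrix()
E=w["extrinsics"]; print("wrist fx",w["fx"],w["cx"],w["cy"]); print("cam in tool",np.round(Rt.T@(E[:3,3]-tcp["eef_pos"]),1),np.round(Rt.T@E[:3,:3],3).tolist())
can=np.zeros((600,800,3),np.uint8); can[:250,:400]=a; can[:200,400:]=b
can[250:,:467]=cv2.resize(w["img"][:,:,::-1],(467,350)); cv2.imwrite("pics/mix1.png",can)
st=(170,210,250,260); ax=(328,215,428,265)
wood=(h>8)&(h<28)&(s>70)&(v>120)
for n,r,z in (("stand",st,12),("rest",ax,8)):
    m=np.zeros(h.shape,bool); m[r[1]:r[3],r[0]:r[2]]=~((h[r[1]:r[3],r[0]:r[2]]>80)&(h[r[1]:r[3],r[0]:r[2]]<105)&(s[r[1]:r[3],r[0]:r[2]]>100))
    p=blob(m,r); P=onz(c,p,z); q=cv2.minAreaRect(P[:,:2].astype(np.float32)); print(n,q)
wr=blob((s<60)&(v>150),ax); bk=blob((v<60),ax)
for n,p in (("rod",wr),("grip",bk)):
    P=onz(c,p,58)[:,:2]; o,d=line(P); print(n,len(p),o,np.degrees(np.arctan2(d[1],d[0])), np.percentile((P-o)@d,[1,99]))
for n,m in (("orange",(h<12)&(s>200)),("blue",(h>108)&(h<130)&(s>120))):
    p=blob(m,st); P=onz(c,p,85); print(n,len(p),P.mean(0))
E
```

```text
wrist fx 319.64694280275836 252.96172460783305 191.76809038879276
cam in tool [  72.6    0.8 -170.6] [[-0.0, -0.958, -0.286], [1.0, -0.001, 0.0], [-0.0, -0.286, 0.958]]
stand ((487.1128234863281, 180.59848022460938), (176.5530242919922, 91.2574462890625), 83.05338287353516)
rest ((467.46881103515625, -234.3927459716797), (214.52101135253906, 56.78893280029297), 75.50810241699219)
rod 503 [ 477.39612 -198.07199] 75.538704 [-69.74942399  70.72544577]
grip 1 [ 441.91962 -303.7444 ] -30.105276 [-1.46578808e-05 -1.46578808e-05]Traceback (most recent call last):
  File "<stdin>", line 20, in <module>
  File "h.py", line 8, in onz
    o,d=ray(c,uv); return o+d*((z-o[2])/d[:,2])[:,None]
        ~~~^^^^^^
  File "h.py", line 5, in ray
    d=np.c_[(uv[:,0]-c["cx"])/c["fx"],(uv[:,1]-c["cy"])/c["fy"],np.ones(len(uv))]@E[:3,:3].T
                                       ~~^^^^^
IndexError: index 1 is out of bounds for axis 1 with size 1
```

View pics/mix1.png

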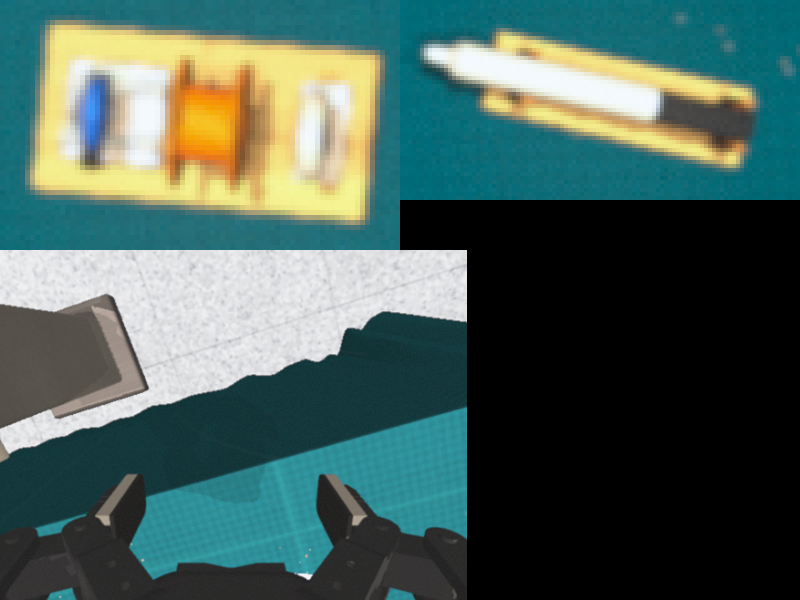

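The crop shows the blue ring at the +y end, then the reel, then the front ring. The axle nose also points toward +y. Next I move above the stand to look with the wrist camera.

Emit:
{"method": "step_arm", "body": {
  "increments": [
    [[-5.3,-3.3,0],[0,0,10],100],
    [[-10.6,-6.7,0],[0,0,20],100],
    [[-15.9,-10,0],[0,0,30],100],
    [[-21.2,-13.4,0],[0,0,40],100],
    [[-26.5,-16.7,0],[0,0,50],100],
    [[-31.8,-20,0],[0,0,60],100],
    [[-37,-23.4,0],[0,0,70],100],
    [[-42.2,-26.7,0],[0,0,80],100]
  ]
}}

```text
time_s: 1.15
eef_pos: [480.4, 120.0, 203.5]
ee_rot: [-0.0, 0.752, 0.659, 0.0]
force: [0.2, 1.8, 0.3]
grip_width: 0.999
grip_force: 0.0
```

Emit:
{"method": "step_arm", "body": {
  "increments": [
    [[0,0,0],[0,0,0],100],
    [[0,0,0],[0,0,0],100],
    [[0,0,0],[0,0,0],100]
  ]
}}

```text
time_s: 1.52
eef_pos: [478.8, 122.8, 203.6]
ee_rot: [-0.0, 0.749, 0.662, 0.0]
force: [0.1, 0.1, 0.4]
grip_width: 0.997
grip_force: 0.0
```

```bash
python3 - <<'E'
from h import *
from rig import ctrl
c=ctrl.capture("wrist"); np.savez("pics/w1.npz",**c)
cv2.imwrite("pics/w1.png",cv2.resize(c["img"][:,:,::-1],(800,600)))
s=ctrl.sense(); print(s["time_s"],s["eef_pos"],s["ee_rot"],s["force"])
E
```

```text
1.575 [478.83580941 122.83215069 203.64408985] [1.58791980e-05 7.49287636e-01 6.62244694e-01 6.42740035e-05] [-0.4758598  -0.04500281  0.50521793]
```

View pics/w1.png

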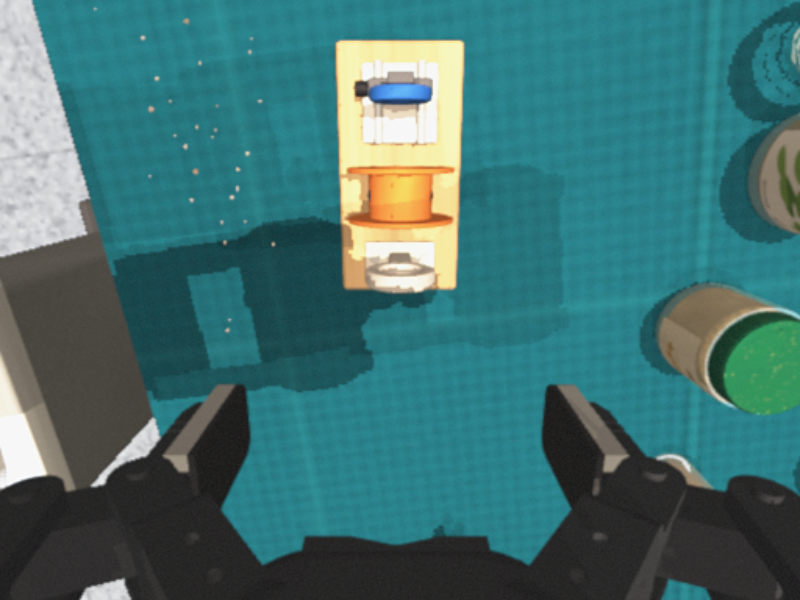

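The wrist view shows the stand upright: base corners near (337,41) and (457,289), blue ring (400,92), reel flanges at rows 171 and 220, front ring (400,275). All pixels are in the 800x600 picture. The green jar is on the right at (760,360).

```bash
python3 - <<'E'
from h import *
c=dict(np.load("pics/w1.npz")); H=hsv(c); h,s,v=[H[...,i].astype(int) for i in range(3)]
k=.64
roi=(205,18,305,192)
teal=(h>80)&(h<108)&(s>110)
m=np.zeros(h.shape,bool); m[18:192,205:305]=((h>8)&(h<28)&(s>60)&(v>170))[18:192,205:305]
ys,xs=np.nonzero(m); P=onz(c,np.c_[xs,ys],12)[:,:2]
# trim: per-row left/right edges, fit lines
L=[];Rr=[]
for y in range(30,182):
    x=xs[ys==y]
    if len(x)>8: L.append((x.min()-.5,y)); Rr.append((x.max()+.5,y))
for n,e in (("L",L),("R",Rr)):
    Q=onz(c,e,12)[:,:2]; o,d=line(Q); d=d*np.sign(d[1]); print(n,o,np.degrees(np.arctan2(d[1],d[0])))
    if n=="L": oL,dL=o,d
    else: oR,dR=o,d
d=dL+dR; d/=np.linalg.norm(d); nrm=np.array([-d[1],d[0]])
mid=(oL@nrm+oR@nrm)/2; print("width",oL@nrm-oR@nrm,"yaw",np.degrees(np.arctan2(d[1],d[0])),"mid lateral",mid)
col=xs[(xs>220)&(xs<290)]
al=P@d; print("base along",np.percentile(al,[.1,99.9]))
def feat(n,mask,z):
    p=blob(mask,roi); Q=onz(c,p,z)[:,:2]; la=Q@nrm-mid; a=Q@d
    print(n,len(p),"cols",p[:,0].min(),p[:,0].max(),"rows",p[:,1].min(),p[:,1].max(),"lat",la.min(),la.max(),"mid",(la.min()+la.max())/2,"along",a.min(),a.max())
feat("orange",(h<16)&(s>170),70)
feat("blue",(h>105)&(h<130)&(s>130),70)
feat("white front",(s<70)&(v>120)&(np.arange(384)[:,None]>163),70)
print("dirs",d,nrm)
g=blob((h>50)&(h<75)&(s>120)&(v>60)); Q=onz(c,g,83); print("green lid",cv2.minEnclosingCircle(Q[:,:2].astype(np.float32)))
big=cv2.resize(c["img"][100:192,200:310,::-1],None,fx=6,fy=6,interpolation=cv2.INTER_NEAREST); cv2.imwrite("pics/w1c.png",big[:600,:800])
# along of flange rows via top (z=102): use reel flange bottoms
E
```

```text
L [449.25964 201.97296] 83.45639
R [529.94086 165.60771] 82.933914
width 84.42172 yaw 83.19515 mid lateral -464.37433
base along [152.54531146 321.62344498]
orange 917 cols 223 289 rows 107 145 lat -30.40696735095662 31.354845851506298 mid 0.47393925027483874 along 208.02592044782816 243.06501588919133
blue 298 cols 237 275 rows 54 65 lat -16.8858503874348 16.777427096940357 mid -0.05421164524722144 along 278.9836950046817 288.11778990776764
white front 951 cols 234 277 rows 164 187 lat -20.458533600150645 21.741206116770172 mid 0.6413362583097637 along 166.4739424742622 189.6904546490925
dirs [0.1184879 0.9929555] [-0.9929555  0.1184879]
green lid ((709.2138671875, 39.10309600830078), 36.221683502197266)
```

View pics/w1c.png

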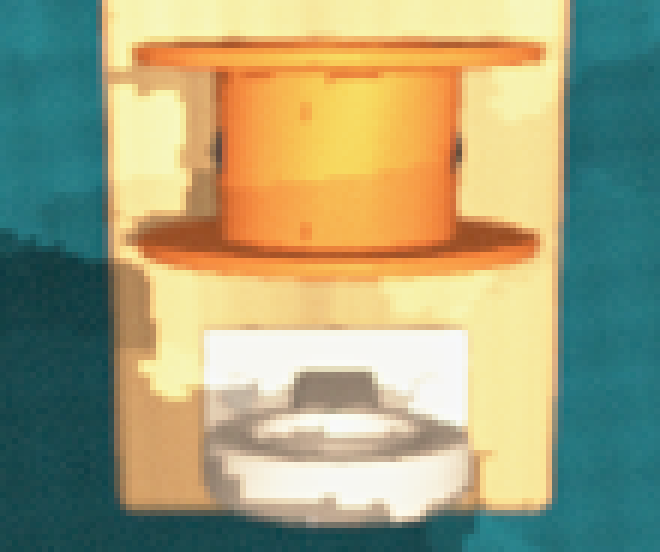

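The stand line is now known: yaw 83.2°, ring line through lateral −464.1, origin about 177 mm along it. The rings sit centred on the base. Now I look at the axle.

Emit:
{"method": "step_arm", "body": {
  "increments": [
    [[-5.8,0.4,0],[0,0,1.1],100],
    [[-11.6,0.8,0],[0,0,2.2],100],
    [[-17.4,1.2,0],[0,0,3.3],100],
    [[-23.2,1.6,0],[0,0,4.4],100],
    [[-29,2,0],[0,0,5.5],100],
    [[-34.8,2.4,0],[0,0,6.5],100],
    [[-40.3,2.7,0],[0,0,7.4],100],
    [[-40.3,2.7,0],[0,0,7.4],100]
  ]
}}

```text
time_s: 2.58
eef_pos: [455.4, -283.5, 203.1]
ee_rot: [-0.0, 0.792, 0.611, -0.0]
force: [0.3, 0.6, -0.4]
grip_width: 1.0
grip_force: 0.0
```

Emit:
{"method": "step_arm", "body": {
  "increments": [
    [[0,0,0],[0,0,0],100],
    [[0,0,0],[0,0,0],100]
  ]
}}

```text
time_s: 2.82
eef_pos: [456.2, -280.0, 203.8]
ee_rot: [0.0, 0.79, 0.613, 0.0]
force: [0.3, 0.3, 1.1]
grip_width: 1.0
grip_force: 0.0
```

```bash
python3 - <<'E'
from h import *
from rig import ctrl
c=ctrl.capture("wrist"); np.savez("pics/w2.npz",**c)
cv2.imwrite("pics/w2.png",c["img"][:,:,::-1])
s=ctrl.sense(); print(s["time_s"],s["eef_pos"],s["ee_rot"],s["force"])
H=hsv(c); h,S,v=[H[...,i].astype(int) for i in range(3)]
rod=blob((S<60)&(v>140),(215,0,300,240)); grip=blob((v<75),(215,120,300,235))
for n,p in (("rod",rod),("grip",grip)):
    P=onz(c,p,55)[:,:2]; o,d=line(P); d=d*np.sign(d[1]); q=(P-o)@d
    print(n,len(p),p.min(0),p.max(0),o,np.degrees(np.arctan2(d[1],d[0])),"ends",o+d*q.min(),o+d*q.max(),q.max()-q.min())
E
```

```text
2.875 [ 456.19736309 -280.11509104  203.78439325] [1.50099835e-04 7.90505369e-01 6.12455090e-01 4.02102422e-05] [-0.47778927  0.1861081   0.59914012]
rod 3429 [242   0] [266 157] [ 479.64877 -194.5014 ] 75.599625 ends [ 461.35197575 -265.76080428] [ 496.27203542 -129.759817  ] 140.41253032636862
grip 782 [245 158] [263 213] [ 451.19025 -298.04636] 83.72082 ends [ 448.22288038 -325.01428676] [ 454.85527481 -264.73795406] 60.640125390222025
```

View pics/w2.png

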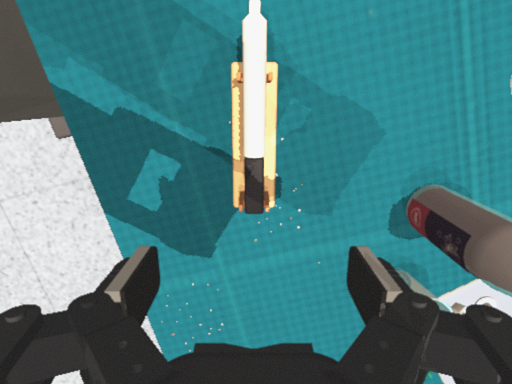

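The wrist view shows the axle nose at (254,2), the rod/grip border at row 157 and the grip tail at row 213. That puts the grip middle at (457.5, −280.6) with yaw 75.6°. I descend and grip.

Emit:
{"method": "step_arm", "body": {
  "increments": [
    [[0,0.14,4],[0,0,0],100],
    [[0,0.14,8],[0,0,0],100],
    [[0,0.14,12],[0,0,0],100],
    [[0,0.14,15],[0,0,0],100],
    [[0,0.14,16.4],[0,0,0],100],
    [[0,0.14,16.8],[0,0,0],100],
    [[0,0.14,16.8],[0,0,0],100]
  ]
}}

```text
time_s: 3.75
eef_pos: [457.7, -281.9, 36.3]
ee_rot: [0.001, 0.791, 0.612, 0.0]
force: [-0.0, -0.5, 0.1]
grip_width: 0.999
grip_force: 0.0
```

Emit:
{"method": "step_arm", "body": {
  "increments": [
    [[0,0,0],[0,0,0],50],
    [[0,0,0],[0,0,0],20],
    [[0,0,0],[0,0,0],0],
    [[0,0,0],[0,0,0],0],
    [[0,0,0],[0,0,0],0],
    [[0,0,0],[0,0,0],0]
  ],
  "squeeze": 80
}}

```text
time_s: 4.5
eef_pos: [457.3, -281.8, 36.0]
ee_rot: [0.0, 0.791, 0.612, 0.0]
force: [-1.8, 1.9, 4.6]
grip_width: 0.169
grip_force: 78.3
```

Emit:
{"method": "step_arm", "body": {
  "increments": [
    [[0,0,-0.5],[0,0,0],0],
    [[0,0,-1.2],[0,0,0],0],
    [[0,0,-2.2],[0,0,0],0],
    [[0,0,-3.2],[0,0,0],0],
    [[0,0,-4.2],[0,0,0],0],
    [[0,0,-5],[0,0,0],0],
    [[0,0,-5],[0,0,0],0],
    [[0,0,-5],[0,0,0],0]
  ]
}}

```text
time_s: 5.5
eef_pos: [457.0, -281.6, 85.2]
ee_rot: [-0.0, 0.791, 0.612, -0.0]
force: [-0.6, -0.6, -1.2]
grip_width: 0.166
grip_force: 78.3
```

```bash
python3 - <<'E'
from h import *
from rig import ctrl
s=ctrl.sense(); p=s["eef_pos"]; r=R.from_quat(np.roll(s["ee_rot"],-1)); M=r.as_matrix()
print(s["time_s"],p,s["force"],s["wrist_torque"],s["grip_width"],M.round(4).tolist())
d=np.array([np.cos(np.radians(83.2)),np.sin(np.radians(83.2))]); n=np.array([-d[1],d[0]])
t=(177-190)*d-464.1*n; yaw=np.degrees(np.arctan2(M[1,0],M[0,0])); print("target",t,"yaw",yaw)
print("tool shift",M.T@np.r_[t-p[:2],0],"turn",yaw-83.2)
E
```

```text
5.5 [ 457.0497295  -281.57789462   85.23830879] [-0.56191125 -0.63114255 -1.20399605] [-0.12180357  0.02407301  0.00436825] 0.16645360810615156 [[0.2517, 0.9678, -0.0004], [0.9678, -0.2517, 0.0003], [0.0002, -0.0004, -1.0]]
target [459.29604072 -67.8598333 ] yaw 75.42308517633596
tool shift [ 2.07403962e+02 -5.16144113e+01  7.01835856e-02] turn -7.776914823664043
```

Emit:
{"method": "step_arm", "body": {
  "increments": [
    [[3,-0.7,0],[0,0,-1.1],0],
    [[7,-1.7,0],[0,0,-2.6],0],
    [[11,-2.7,0],[0,0,-4.1],0],
    [[15,-3.7,0],[0,0,-5.6],0],
    [[18.5,-4.6,0],[0,0,-6.9],0],
    [[20.7,-5.16,0],[0,0,-7.8],0],
    [[20.7,-5.16,0],[0,0,-7.8],0],
    [[20.7,-5.16,0],[0,0,-7.8],0]
  ]
}}

```text
time_s: 6.5
eef_pos: [459.4, -69.0, 85.4]
ee_rot: [-0.0, 0.748, 0.664, -0.0]
force: [-0.5, -0.5, -2.0]
grip_width: 0.164
grip_force: 78.4
```

Emit:
{"method": "step_arm", "body": {
  "increments": [
    [[0,0,1],[0,0,0],0],
    [[0,0,2],[0,0,0],0],
    [[0,0,3],[0,0,0],0],
    [[0,0,3.4],[0,0,0],0],
    [[0,0,3.4],[0,0,0],0],
    [[0,0,3.4],[0,0,0],0]
  ]
}}

```text
time_s: 7.25
eef_pos: [459.5, -68.4, 51.7]
ee_rot: [0.0, 0.748, 0.664, 0.0]
force: [1.3, 1.0, -1.4]
grip_width: 0.163
grip_force: 78.5
```

```bash
cat > m.py <<'E'
from h import *
from rig import ctrl
import sys
tag=sys.argv[1]
c=ctrl.capture("wrist"); s=ctrl.sense(); np.savez(f"pics/{tag}.npz",**c); t=ctrl.capture("scene")
img=np.hstack([cv2.resize(c["img"],(400,300)),cv2.resize(t["img"][120:250,160:300],(323,300),interpolation=cv2.INTER_NEAREST)])
cv2.imwrite(f"pics/{tag}.png",img[:,:,::-1])
M=R.from_quat(np.roll(s["ee_rot"],-1)).as_matrix(); p=s["eef_pos"]
d=np.array([np.cos(np.radians(83.2)),np.sin(np.radians(83.2))]); n=np.array([-d[1],d[0]])
g=p-19*M[:,2]
print(s["time_s"],"tcp",p.round(2),"F",s["force"].round(2),"T",s["wrist_torque"].round(3),"gw",s["grip_width"])
print("tool x",M[:,0].round(4),"grasp in stand: x %.2f y %.2f z %.2f"%(g[:2]@d-177,g[:2]@n+464.1,g[2]))
H=hsv(c); h,S,v=[H[...,i].astype(int) for i in range(3)]
rod=blob((S<60)&(v>140),(225,40,285,240))
if rod is not None and len(rod)>300:
    P=onz(c,rod,g[2])[:,:2]; o,e=line(P); e=e*np.sign(e[1]); q=(P-o)@e
    A=o+e*q.min();B=o+e*q.max(); f=lambda X:(round(X@d-177,1),round(X@n+464.1,2))
    print("rod px",rod.min(0),rod.max(0),"yaw %.2f"%np.degrees(np.arctan2(e[1],e[0])),"ends in stand",f(A),f(B),"len",q.max()-q.min())
E
python3 m.py a1
```

```text
7.3 tcp [459.52 -68.42  51.77] F [ 0.98 -0.14 -0.64] T [-0.145  0.019 -0.003] gw 0.16472837150159944
tool x [ 1.179e-01  9.930e-01 -2.000e-04] grasp in stand: x -190.53 y -0.28 z 70.77
rod px [228  40] [277 217] yaw 83.21 ends in stand (np.float64(-175.6), np.float64(-0.56)) (np.float64(-93.6), np.float64(-0.55)) len 82.03416616378044
```

View pics/a1.png

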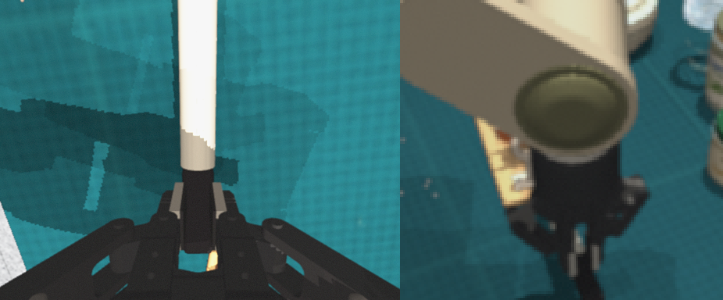

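The axle is held straight: grip border at (198,170) in the left picture, rod line 0.5 mm off laterally, yaw 83.2°. Now I enter the front ring.

Emit:
{"method": "step_arm", "body": {
  "increments": [
    [[0.5,-0.04,0.07],[0,0,0],0],
    [[1.2,-0.04,0.07],[0,0,0],0],
    [[2,-0.04,0.07],[0,0,0],0],
    [[2.8,-0.04,0.07],[0,0,0],0],
    [[3.6,-0.04,0.07],[0,0,0],0],
    [[4.3,-0.04,0.07],[0,0,0],0],
    [[4.5,-0.04,0.07],[0,0,0],0],
    [[4.5,-0.04,0.07],[0,0,0],0]
  ]
}}

```text
time_s: 8.35
eef_pos: [464.3, -23.7, 50.8]
ee_rot: [0.0, 0.748, 0.664, 0.0]
force: [-0.3, 0.3, -0.8]
grip_width: 0.166
grip_force: 79.2
```

```bash
python3 m.py a2; python3 - <<'E'
from h import *
from rig import ctrl
c=ctrl.capture("top"); np.savez("pics/t2.npz",**c)
w=dict(np.load("pics/a2.npz"))
im=np.hstack([cv2.resize(c["img"][205:265,175:295],(480,240),interpolation=cv2.INTER_CUBIC),cv2.resize(w["img"][0:192,150:400],(312,240))])
cv2.imwrite("pics/a2v.png",im[:,:,::-1])
E
```

```text
8.4 tcp [464.27 -23.7   50.82] F [-0.27 -1.19 -0.81] T [-0.174  0.046 -0.005] gw 0.16644062023222655
tool x [1.181e-01 9.930e-01 1.000e-04] grasp in stand: x -145.57 y 0.29 z 69.82
rod px [228  40] [277 218] yaw 83.20 ends in stand (np.float64(-131.2), np.float64(0.01)) (np.float64(-48.6), np.float64(0.0)) len 82.59803256748211
```

View pics/a2v.png

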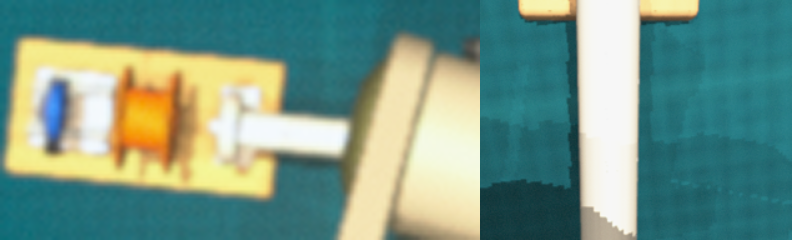

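The nose has entered the front ring and the rod is centred on the base edge (rod about 608, base centre 609 in the crop). I continue into the reel mouth.

Emit:
{"method": "step_arm", "body": {
  "increments": [
    [[0.5,0,-0.01],[0,0,0],0],
    [[1.2,0,-0.01],[0,0,0],0],
    [[1.9,0,-0.01],[0,0,0],0],
    [[2.6,0,-0.01],[0,0,0],0],
    [[3.3,0,-0.01],[0,0,0],0],
    [[3.8,0,-0.01],[0,0,0],0],
    [[4,0,-0.01],[0,0,0],0],
    [[4,0,-0.01],[0,0,0],0]
  ]
}}

```text
time_s: 9.5
eef_pos: [469.0, 15.8, 50.9]
ee_rot: [0.0, 0.748, 0.664, -0.0]
force: [-0.8, -2.6, -0.2]
grip_width: 0.167
grip_force: 79.5
```

Emit:
{"method": "step_arm", "body": {
  "increments": [
    [[0.15,0,0],[0,0,0],0],
    [[0.3,0,0],[0,0,0],0],
    [[0.45,0,0],[0,0,0],0],
    [[0.6,0,0],[0,0,0],0],
    [[0.6,0,0],[0,0,0],0]
  ]
}}

```text
time_s: 10.12
eef_pos: [470.7, 17.4, 51.8]
ee_rot: [0.004, 0.747, 0.665, -0.002]
force: [-4.6, -32.5, 4.2]
grip_width: 0.168
grip_force: 81.0
```

```bash
python3 m.py a3
```

```text
10.175 tcp [470.69  17.41  51.79] F [ -4.07 -31.33   4.25] T [-5.42   0.713  0.037] gw 0.17066114929500328
tool x [ 0.1166  0.9931 -0.008 ] grasp in stand: x -103.83 y -1.16 z 70.79
rod px [225  40] [284 219] yaw 83.15 ends in stand (np.float64(-90.0), np.float64(-0.85)) (np.float64(-7.0), np.float64(-0.92)) len 83.02070465063824
```

Emit:
{"method": "step_arm", "body": {
  "increments": [
    [[-0.5,0,0],[0,0,0],0],
    [[-1,0,0],[0,0,0],0],
    [[-1,0,0],[0,0,0],0],
    [[-1,0,0],[0,0,0],0]
  ]
}}

```text
time_s: 10.72
eef_pos: [468.5, 12.4, 50.8]
ee_rot: [-0.0, 0.748, 0.664, 0.0]
force: [-0.6, 0.2, -0.2]
grip_width: 0.167
grip_force: 79.4
```

```bash
python3 m.py a4; python3 - <<'E'
from h import *
from rig import ctrl
w=dict(np.load("pics/a4.npz"))
H=hsv(w); h,S,v=[H[...,i].astype(int) for i in range(3)]
# rod edges per row and base-edge midpoint, apparent widths -> pitch
for y in range(60,210,15):
    x=np.nonzero((S[y]<70)&(v[y]>110)&(np.arange(512)>225)&(np.arange(512)<285))[0]; print(y,x.min(),x.max(),x.max()-x.min()+1,end=" | ")
m=(h>8)&(h<28)&(S>60)&(v>150); m[:,:200]=0; m[:,310:]=0
L=[];Q=[]
for y in range(0,75,5):
    x=np.nonzero(m[y])[0]
    if len(x)>6: L.append((x.min()-.5,y)); Q.append((x.max()+.5,y))
d=np.array([np.cos(np.radians(83.2)),np.sin(np.radians(83.2))]); n=np.array([-d[1],d[0]])
for e in (L,Q):
    P=onz(w,e,12)[:,:2]; print(len(e),(P@n+464.1).round(2),P[[0,-1]]@d-177)
im=np.hstack([cv2.resize(w["img"][0:100,190:325],(540,400),interpolation=cv2.INTER_CUBIC)])
cv2.imwrite("pics/a4v.png",im[:,:,::-1])
E
```

```text
10.775 tcp [468.5   12.34  50.87] F [ 0.83 -1.24 -0.54] T [-0.084  0.001  0.021] gw 0.16698855142828598
tool x [1.178e-01 9.930e-01 1.000e-04] grasp in stand: x -109.27 y 0.35 z 69.87
rod px [225  40] [284 217] yaw 83.07 ends in stand (np.float64(-94.4), np.float64(0.26)) (np.float64(-12.3), np.float64(0.08)) len 82.08362334922728
60 228 276 49 | 75 229 276 48 | 90 229 276 48 | 105 229 276 48 | 120 229 276 48 | 135 230 276 47 | 150 230 275 46 | 165 231 275 45 | 180 232 275 44 | 195 232 273 42 | 15 [31.12 31.25 31.37 31.5  31.62 31.75 31.88 32.   32.13 32.26 32.4  32.53
 32.66 32.8  32.94] [ 17.90846687 -20.1649136 ]
15 [-32.73 -32.86 -32.99 -33.12 -33.26 -33.39 -33.53 -33.66 -33.8  -33.94
 -34.08 -34.22 -34.36 -34.51 -34.65] [ 17.92816155 -20.15602991]
```

View pics/a4v.png

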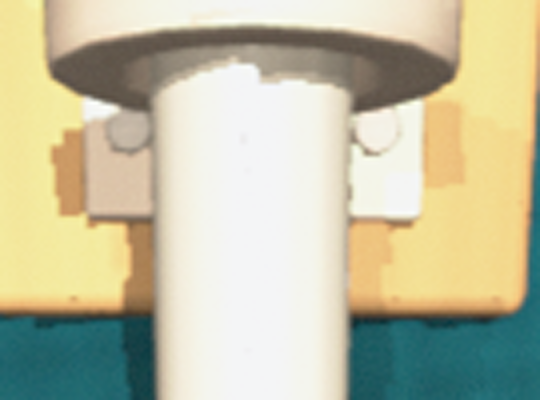

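The crop shows the rod (155–352, centre 253.5) centred in the front ring (48–460, centre 254). So the offset that caught the reel mouth should be vertical, most likely nose droop. I check the pitch from the rod's apparent width.

```bash
cat > pitch.py <<'E'
from h import *
import sys
d=np.array([np.cos(np.radians(83.2)),np.sin(np.radians(83.2)),0]); n=np.array([-d[1],d[0],0])
for tag in sys.argv[1:]:
    c=dict(np.load(f"pics/{tag}.npz")); r=cv2.GaussianBlur(c["img"][...,0],(1,5),0).astype(float); E=c["extrinsics"]
    A=[];D=[];C=[]
    for y in range(45,190,3):
        row=r[y]; e=[]
        for x0,sg in ((253,-1),(253,1)):
            xs=x0+sg*np.arange(10,40); g=row[xs]; inner=np.median(g[:6]); outer=g[20:].mean(); t=(inner+outer)/2
            i=np.argmax(g<t); e.append(x0+sg*(10+i-1+(g[i-1]-t)/(g[i-1]-g[i])))
        _,R2=ray(c,[[e[0],y],[e[1],y]]); a=np.arctan2(R2@n,-R2[:,2]); ds=11/np.sin(abs(a[1]-a[0])/2)
        m=a.mean(); o,rm=ray(c,[[sum(e)/2,y]]); z=o[2]-ds*np.cos(m); A.append((o+rm[0]*((z-o[2])/rm[0,2]))@d-177); D.append(z); C.append(((o+rm[0]*((z-o[2])/rm[0,2]))@n+464.1))
    A=np.array(A);D=np.array(D);k=np.polyfit(A,D,1);res=D-np.polyval(k,A)
    k2=np.polyfit(A,C,1)
    print(tag,"x range",A.min().round(),A.max().round(),"slope z %.4f"%k[0],"z at grip mid %.1f"%np.polyval(k,A.min()-20),"res sd %.2f"%res.std(),"slope y %.4f"%k2[0],"y at far end %.2f"%np.polyval(k2,A.max()))
E
python3 pitch.py a1 a2 a4
```

```text
a1 x range -161.0 -95.0 slope z -0.0405 z at grip mid 69.3 res sd 0.70 slope y 0.0029 y at far end -0.37
a2 x range -116.0 -50.0 slope z -0.0224 z at grip mid 67.9 res sd 0.68 slope y 0.0025 y at far end 0.22
a4 x range -80.0 -7.0 slope z -0.6221 z at grip mid 91.1 res sd 12.11 slope y 0.0095 y at far end 0.75
```

The width slope suggests the nose droops about 0.03 rad, i.e. roughly 4 mm low at the reel, which fits the catch. I pitch the nose up.

Emit:
{"method": "step_arm", "body": {
  "increments": [
    [[0,0,0],[0,0.8,0],0],
    [[0,0,0],[0,1.6,0],0],
    [[0,0,0],[0,1.6,0],0],
    [[0,0,0],[0,1.6,0],0]
  ]
}}

```text
time_s: 11.32
eef_pos: [468.5, 12.1, 50.9]
ee_rot: [-0.009, 0.748, 0.664, 0.01]
force: [-0.5, 0.3, -2.2]
grip_width: 0.168
grip_force: 78.4
```

```bash
sed -i 's/range(45,190,3)/range(84,190,3)/' pitch.py; python3 m.py a5; python3 pitch.py a1 a2 a4 a5
```

```text
11.375 tcp [468.46  12.09  50.87] F [ 0.4   0.   -1.72] T [-0.118  0.007  0.009] gw 0.16711509116832945
tool x [0.118  0.9926 0.0279] grasp in stand: x -110.06 y 0.36 z 69.86
rod px [225  40] [284 217] yaw 83.17 ends in stand (np.float64(-95.3), np.float64(0.08)) (np.float64(-12.7), np.float64(0.04)) len 82.66231548013954
a1 x range -161.0 -112.0 slope z -0.0532 z at grip mid 69.8 res sd 0.66 slope y 0.0028 y at far end -0.42
a2 x range -116.0 -67.0 slope z -0.0411 z at grip mid 68.6 res sd 0.58 slope y 0.0021 y at far end 0.16
a4 x range -80.0 -30.0 slope z -0.0180 z at grip mid 66.9 res sd 1.01 slope y 0.0011 y at far end 0.28
a5 x range -81.0 -31.0 slope z 0.0241 z at grip mid 64.7 res sd 1.07 slope y 0.0049 y at far end 0.25
```

Emit:
{"method": "step_arm", "body": {
  "increments": [
    [[0.3,0,0],[0,0,0],0],
    [[0.55,0,0],[0,0,0],0],
    [[0.65,0,0],[0,0,0],0],
    [[0.75,0,0],[0,0,0],0],
    [[0.75,0,0],[0,0,0],0]
  ]
}}

```text
time_s: 12.05
eef_pos: [469.4, 19.8, 51.1]
ee_rot: [-0.009, 0.748, 0.664, 0.011]
force: [0.6, 0.2, -1.4]
grip_width: 0.166
grip_force: 78.9
```

The tip is past the mouth with no force, so the droop was the cause. I continue to the shoes.

Emit:
{"method": "step_arm", "body": {
  "increments": [
    [[0.2,0,0.01],[0,0,0],0],
    [[0.4,0,0.01],[0,0,0],0],
    [[0.6,0,0.02],[0,0,0],0],
    [[0.8,0,0.02],[0,0,0],0],
    [[1,0,0.03],[0,0,0],0],
    [[1,0,0.03],[0,0,0],0]
  ]
}}

```text
time_s: 12.8
eef_pos: [470.6, 29.5, 51.1]
ee_rot: [-0.009, 0.748, 0.664, 0.01]
force: [0.3, -1.5, -1.9]
grip_width: 0.168
grip_force: 79.0
```

```bash
python3 m.py a6
```

```text
12.85 tcp [470.6   29.46  51.1 ] F [-0.67 -1.16 -0.23] T [-0.209 -0.031 -0.03 ] gw 0.16871585849073067
tool x [0.118  0.9926 0.0279] grasp in stand: x -92.55 y 0.30 z 70.09
rod px [225  58] [284 217] yaw 82.78 ends in stand (np.float64(-77.8), np.float64(0.06)) (np.float64(-2.5), np.float64(-0.5)) len 75.27936363638437
```

Emit:
{"method": "step_arm", "body": {
  "increments": [
    [[0.15,0,0],[0,0,0],0],
    [[0.3,0,0.01],[0,0,0],0],
    [[0.45,0,0.01],[0,0,0],0],
    [[0.6,0,0.02],[0,0,0],0],
    [[0.75,0,0.02],[0,0,0],0]
  ]
}}

```text
time_s: 13.52
eef_pos: [471.6, 35.7, 51.2]
ee_rot: [-0.008, 0.748, 0.664, 0.01]
force: [-0.5, -9.2, -0.1]
grip_width: 0.17
grip_force: 79.3
```

Emit:
{"method": "step_arm", "body": {
  "increments": [
    [[0.15,0,0],[0,0,0],0],
    [[0.3,0,0.01],[0,0,0],0],
    [[0.45,0,0.01],[0,0,0],0]
  ]
}}

```text
time_s: 13.9
eef_pos: [472.1, 40.2, 51.2]
ee_rot: [-0.008, 0.747, 0.664, 0.01]
force: [-0.5, -8.8, -0.3]
grip_width: 0.163
grip_force: 79.3
```

Emit:
{"method": "step_arm", "body": {
  "increments": [
    [[0.2,0,0.01],[0,0,0],0],
    [[0.4,0,0.01],[0,0,0],0],
    [[0.6,0,0.02],[0,0,0],0],
    [[0.8,0,0.02],[0,0,0],0],
    [[1,0,0.03],[0,0,0],0]
  ]
}}

```text
time_s: 14.52
eef_pos: [473.3, 50.1, 51.2]
ee_rot: [-0.008, 0.747, 0.664, 0.01]
force: [0.0, -9.9, -0.5]
grip_width: 0.166
grip_force: 79.3
```

```bash
python3 m.py a7; python3 - <<'E'
from h import *
from rig import ctrl
t=ctrl.capture("top"); sc=ctrl.capture("scene")
a=cv2.resize(t["img"][210:260,170:250],(480,300),interpolation=cv2.INTER_CUBIC); b=cv2.resize(sc["img"][140:220,180:260],(300,300),interpolation=cv2.INTER_CUBIC)
cv2.imwrite("pics/a7v.png",np.hstack([a,b])[:,:,::-1])
E
```

```text
14.575 tcp [473.25  50.58  51.16] F [ 0.15 -4.65 -1.17] T [-0.897  0.105  0.047] gw 0.1695581249572224
tool x [0.1178 0.9927 0.0263] grasp in stand: x -71.24 y 0.17 z 70.15
rod px [225  40] [284 218] yaw 83.23 ends in stand (np.float64(-57.4), np.float64(-0.2)) (np.float64(25.7), np.float64(-0.16)) len 83.15771018713892
```

View pics/a7v.png

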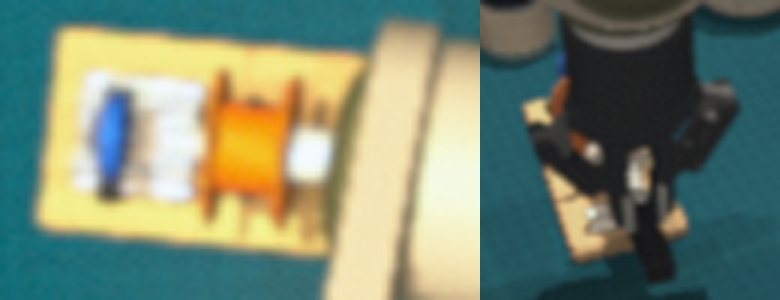

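The reel and blue ring are in line (blue ring at (112,140), reel at (250,150), rod at (310,155) in the left picture). No more pictures from here; I feel forward with a firmer grip.

Emit:
{"method": "step_arm", "body": {
  "increments": [
    [[0.1,0,0],[0,0,0],0],
    [[0.2,0,0],[0,0,0],0],
    [[0.3,0,0.01],[0,0,0],0],
    [[0.4,0,0.01],[0,0,0],0]
  ],
  "squeeze": 110
}}

```text
time_s: 15.22
eef_pos: [473.7, 54.4, 51.2]
ee_rot: [-0.009, 0.748, 0.664, 0.01]
force: [-0.2, -9.5, -0.7]
grip_width: 0.14
grip_force: 108.1
```

Emit:
{"method": "step_arm", "body": {
  "increments": [
    [[0.1,0,0],[0,0,0],0],
    [[0.2,0,0],[0,0,0],0],
    [[0.3,0,0.01],[0,0,0],0],
    [[0.4,0,0.01],[0,0,0],0]
  ]
}}

```text
time_s: 15.72
eef_pos: [474.2, 58.3, 51.2]
ee_rot: [-0.009, 0.747, 0.664, 0.01]
force: [-1.1, -9.1, -0.8]
grip_width: 0.142
grip_force: 108.1
```

Emit:
{"method": "step_arm", "body": {
  "increments": [
    [[0.1,0,0],[0,0,0],0],
    [[0.2,0,0],[0,0,0],0],
    [[0.3,0,0.01],[0,0,0],0],
    [[0.4,0,0.01],[0,0,0],0]
  ]
}}

```text
time_s: 16.23
eef_pos: [474.6, 62.3, 51.2]
ee_rot: [-0.009, 0.748, 0.664, 0.01]
force: [-1.2, -8.7, -0.7]
grip_width: 0.14
grip_force: 108.1
```

Emit:
{"method": "step_arm", "body": {
  "increments": [
    [[0.1,0,0],[0,0,0],0],
    [[0.2,0,0],[0,0,0],0],
    [[0.3,0,0.01],[0,0,0],0],
    [[0.4,0,0.01],[0,0,0],0]
  ]
}}

```text
time_s: 16.73
eef_pos: [475.1, 66.3, 51.2]
ee_rot: [-0.009, 0.748, 0.664, 0.01]
force: [-1.1, -9.0, 0.4]
grip_width: 0.14
grip_force: 108.1
```

Emit:
{"method": "step_arm", "body": {
  "increments": [
    [[0.1,0,0],[0,0,0],0],
    [[0.2,0,0],[0,0,0],0],
    [[0.3,0,0.01],[0,0,0],0]
  ]
}}

```text
time_s: 17.1
eef_pos: [475.4, 69.3, 51.2]
ee_rot: [-0.009, 0.747, 0.664, 0.01]
force: [-0.8, -8.6, 0.0]
grip_width: 0.141
grip_force: 108.1
```

Emit:
{"method": "step_arm", "body": {
  "increments": [
    [[0.1,0,0],[0,0,0],0],
    [[0.2,0,0],[0,0,0],0],
    [[0.3,0,0.01],[0,0,0],0]
  ]
}}

```text
time_s: 17.48
eef_pos: [475.8, 72.2, 51.2]
ee_rot: [-0.009, 0.747, 0.664, 0.01]
force: [-1.1, -9.3, -0.2]
grip_width: 0.136
grip_force: 108.1
```

Emit:
{"method": "step_arm", "body": {
  "increments": [
    [[0.1,0,0],[0,0,0],0],
    [[0.2,0,0],[0,0,0],0],
    [[0.3,0,0.01],[0,0,0],0]
  ]
}}

```text
time_s: 17.85
eef_pos: [476.1, 75.2, 51.1]
ee_rot: [-0.009, 0.748, 0.664, 0.01]
force: [-1.4, -8.4, -0.7]
grip_width: 0.14
grip_force: 108.1
```

Emit:
{"method": "step_arm", "body": {
  "increments": [
    [[0.1,0,0],[0,0,0],0],
    [[0.2,0,0],[0,0,0],0],
    [[0.3,0,0.01],[0,0,0],0]
  ]
}}

```text
time_s: 18.23
eef_pos: [476.5, 78.2, 51.1]
ee_rot: [-0.009, 0.748, 0.664, 0.01]
force: [-1.0, -9.2, 0.0]
grip_width: 0.14
grip_force: 108.2
```

Emit:
{"method": "step_arm", "body": {
  "increments": [
    [[0.1,0,0],[0,0,0],0],
    [[0.2,0,0],[0,0,0],0]
  ]
}}

```text
time_s: 18.48
eef_pos: [476.7, 79.8, 51.1]
ee_rot: [-0.008, 0.747, 0.664, 0.009]
force: [-1.5, -12.7, -0.4]
grip_width: 0.144
grip_force: 108.3
```

Contact: the force rose from 9.1 to 12.7 N. The target total is about 19 N.

Emit:
{"method": "step_arm", "body": {
  "increments": [
    [[0.1,0,0],[0,0,0],0]
  ]
}}

```text
time_s: 18.6
eef_pos: [476.8, 80.5, 51.2]
ee_rot: [-0.008, 0.747, 0.664, 0.009]
force: [-1.1, -15.1, 0.1]
grip_width: 0.137
grip_force: 108.4
```

Emit:
{"method": "step_arm", "body": {
  "increments": [
    [[0.13,0,0],[0,0,0],0],
    [[0.13,0,0],[0,0,0],0]
  ]
}}

```text
time_s: 18.85
eef_pos: [477.0, 81.6, 51.2]
ee_rot: [-0.008, 0.747, 0.664, 0.009]
force: [-1.4, -14.7, -0.2]
grip_width: 0.141
grip_force: 108.5
```

Emit:
{"method": "step_arm", "body": {
  "increments": [
    [[0,0,0],[0,0,0],0],
    [[0,0,0],[0,0,0],0]
  ]
}}

```text
time_s: 19.1
eef_pos: [477.0, 81.6, 51.2]
ee_rot: [-0.008, 0.747, 0.664, 0.009]
force: [-0.9, -13.5, 1.1]
grip_width: 0.141
grip_force: 108.5
```

```bash
python3 m.py a8
```

```text
19.15 tcp [477.06  81.6   51.25] F [ -1.44 -14.3   -0.16] T [-2.582  0.272  0.017] gw 0.13799431975750712
tool x [0.1174 0.9928 0.0246] grasp in stand: x -39.96 y 0.06 z 70.25
rod px [225  94] [284 164] yaw 92.70 ends in stand (np.float64(1.2), np.float64(-3.4)) (np.float64(35.8), np.float64(2.38)) len 35.045043865123155
```

Emit:
{"method": "step_arm", "body": {
  "increments": [
    [[0.08,0,0],[0,0,0],0]
  ]
}}

```text
time_s: 19.32
eef_pos: [477.1, 81.9, 51.3]
ee_rot: [-0.008, 0.747, 0.664, 0.009]
force: [-1.9, -19.8, 0.6]
grip_width: 0.143
grip_force: 108.7
```

Emit:
{"method": "step_arm", "body": {
  "increments": [
    [[0,0,0],[0,0,0],0],
    [[0,0,0],[0,0,0],0],
    [[0,0,0],[0,0,0],0],
    [[0,0,0],[0,0,0],0]
  ]
}}

```text
time_s: 19.82
eef_pos: [477.0, 82.0, 51.2]
ee_rot: [-0.008, 0.747, 0.664, 0.009]
force: [-1.4, -16.8, -0.2]
grip_width: 0.142
grip_force: 108.7
```

The moving force of 19.8 N less the 9 N drag gives about 10.5 N on the ring, held for half a second. I ease off slightly and release.

Emit:
{"method": "step_arm", "body": {
  "increments": [
    [[-0.1,0,0],[0,0,0],0],
    [[-0.1,0,0],[0,0,0],20],
    [[-0.1,0,0],[0,0,0],40],
    [[-0.1,0,0],[0,0,0],60],
    [[-0.1,0,0],[0,0,0],70],
    [[-0.1,0,0],[0,0,0],70]
  ]
}}

```text
time_s: 20.58
eef_pos: [477.0, 83.4, 51.2]
ee_rot: [-0.009, 0.748, 0.664, 0.011]
force: [0.0, 0.2, -0.0]
grip_width: 0.697
grip_force: 0.0
```

```bash
python3 m.py a9
```

```text
20.625 tcp [476.93  83.35  51.21] F [-1.67  0.02 -0.03] T [-0.001 -0.009 -0.069] gw 0.6986820514558765
tool x [0.1178 0.9926 0.028 ] grasp in stand: x -38.30 y 0.39 z 70.20
rod px [225  98] [284 168] yaw 90.09 ends in stand (np.float64(1.2), np.float64(-2.56)) (np.float64(35.5), np.float64(1.58)) len 34.57164873019923
```

Released cleanly. I rise straight up, then check the axle from above.

Emit:
{"method": "step_arm", "body": {
  "increments": [
    [[0,0,-1],[0,0,0],70],
    [[0,0,-3],[0,0,0],70],
    [[0,0,-6],[0,0,0],70],
    [[0,0,-10],[0,0,0],70],
    [[0,0,-14],[0,0,0],70],
    [[0,0,-15],[0,0,0],70],
    [[0,0,-15],[0,0,0],70]
  ]
}}

```text
time_s: 21.55
eef_pos: [476.4, 79.1, 201.3]
ee_rot: [-0.009, 0.748, 0.664, 0.011]
force: [-0.6, 0.3, -0.6]
grip_width: 0.704
grip_force: 0.0
```

```bash
python3 - <<'E'
from h import *
from rig import ctrl
c=ctrl.capture("wrist"); s=ctrl.sense(); np.savez("pics/a10.npz",**c)
d=np.array([np.cos(np.radians(83.2)),np.sin(np.radians(83.2))]); n=np.array([-d[1],d[0]])
H=hsv(c); h,S,v=[H[...,i].astype(int) for i in range(3)]
f=lambda p,z:(lambda P:((P@d-177),(P@n+464.1)))(onz(c,p,z)[:,:2])
print(s["time_s"],s["eef_pos"],s["force"].round(1))
for nme,m,z,roi in (("grip",v<75,70,(225,120,285,235)),("rod",(S<60)&(v>150),70,(235,100,270,235)),("blue",(h>105)&(h<130)&(S>130),70,(200,0,310,120))):
    p=blob(m,roi)
    if p is None: print(nme,None); continue
    a,l=f(p,z); print(nme,len(p),p.min(0),p.max(0),"along",np.percentile(a,[1,99]).round(1),"lat",l.mean().round(2),(l.min()+l.max())/2)
E
```

```text
21.6 [476.04248577  79.09188133 200.46125532] [-0.5 -0.3 -0.6]
grip 2080 [225 153] [268 228] along [-88.5 -19.4] lat 6.87 6.640152660560744
rod 1649 [235 100] [269 162] along [-24.2  32.1] lat 0.15 0.7901328401257786
blue 380 [233   0] [273  17] along [101.4 113.7] lat 0.15 -0.1619258329656077
```

```bash
python3 -c "
from rig import ctrl
print(ctrl.finish_job())"
```

```text
the job is handed in; nothing more can be done
None
```

The axle is through the front ring and reel and was left resting against the blue ring after a push I estimate at about 10 N (19.8 N felt less 9 N reel drag), held for half a second; the nose caught the reel mouth once at about 32 N before I corrected its droop, and I handed the job in at about 22 s without seeing the verdict.

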